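# Tip a mounted printing block over onto the registration board

## Robot

A 6-joint arm with a two-finger parallel gripper is mounted at the origin on the work surface. World frame = base frame: x ahead of the robot, y to its left, z up, the work surface at z = 0. Lengths are in m, angles in rad, forces in N, time in s.
With the tool pointing down it reaches from about 0.25 to 0.725 m from the base axis. Payload 4 kg.
Tool frame: the origin (TCP) lies midway between the tips of the shut fingers; the grasp point (between the pads) lies 19 mm behind it (bot.grip_point_offset is the distance from the TCP to the grasp point, in m); z points along the fingers, y is the line along which they close (so a half turn about z gives the same grasp; the last joint's range is limited). The gripper opens to 85 mm and grips with 20 to 120 N. Pads are 22 mm wide; open, the fingers measure 114 mm over their backs; the gripper's body (76 mm by 85 mm) begins 54 mm behind the grasp point. The pads swing forward as they close: fully open they stand 13 mm farther back than shut.
Start: joints at [-1.289, 0.241, 0.005, 1.335, 0, 1.571], TCP at [0.139, -0.48, 0.231] pointing down, gripper open.
Joint ranges: [-2.72, 2.72], [-1.05, 1.87], [-1.09, 1.28], [-1.99, 2.15], [-1.42, 1.44], [-3.14, 3.14]. Speed limits (rad/s): [2.79, 2.79, 3.14, 3.14, 3.14, 3.14].

## Interface

Orientations are given as a unit quaternion [x, y, z, w].
In Python, from workcell import bot gives the robot as it stands.
- The arm moves only by the tool step_arm, never from a script. Its argument "targets" is text: rows parted by semicolons, each of 7 numbers parted by spaces: the opening, from -1 (shut) to 1 (fully open), so that 0 is half open, then the shift along the world's x, y, z normalised to -1 to 1, where 1 is 0.5 m, then the turn, a rotation vector about the world's x, y, z normalised to -1 to 1, where 1 is pi/4 rad. In form: gripper x y z wx wy wz; .... A call has 1 to 10 rows; each row is the pose to reach, as a shift and turn from the pose commanded when the call began; what a row does not reach only later rows make up. A row lasts 1/12 s, in which the tool goes at most 41.7 mm and 7.16 degrees, less where a joint would pass 70% of its speed; a pose out of reach is approached as far as the arm can. A call with a number of a shift or a turn outside -1 to 1 is refused whole. A call with a gripper value outside its range is refused whole. The fingers move at their own pace and stop on an object; the grip force is fixed at half the most. Time passes only in rows, so rows that repeat a pose let the fingers close. It gives the time, the measured TCP pose, the force, the opening and the grip force at its end, in the units of the state.
- bot.get_obs(): the state, without advancing time (a new reading comes with each control period).
- bot.camera(name): name is "side" or "top"; returns the picture (400x640x3 uint8, red, green, blue); there is no depth.
- bot.camera_info(name): a dict with "vertical_fov" (degrees; the focal length in pixels is half the picture's height over the tangent of half this angle, whatever the lens; pixels are square), "cx", "cy" (the principal point, pixels), "pose" (4x4, takes a point from camera to world coordinates). Camera axes: x right, y up, looking along -z (the intrinsics and any distortion apply to the point x, -y, -z); pixel columns grow to the right and rows downward; lengths in m; the calibration is good to about 2 mm. A picture is of the moment at which its call begins. camera_info takes no time and is no camera call.
- bot.job_done(): hands the job in; it is judged then, once.
The state is a dict: "clock": time; "joint_pos": joint angles; "joint_vel": joint speeds; "tau": joint torques, N m; "eef_pos": TCP position; "tool_rot": TCP orientation; "ft_force": force on the tool from outside, world axes, zero at the start; "ft_torque": the same for the moment, N m; "grip_width": finger opening in m; "grasp_force": force on a finger pad.
Only numpy, scipy, OpenCV 4.12 (cv2) and the standard library are available. Lean on these libraries where they do the work, as an engineer would, in place of code of your own. Each camera call takes 0.05 s, during which the arm holds its last target. There are 200 camera calls.

## Task

The mounted printing block lies carving-down on the bench in front of the raised wooden registration board. With the fingertips only, push it up against the board's front edge, keep working its near edge so that it tips up over that edge and flips onto the board, carving up, then push it back until its edge sits flush against the board's stop lath, between the things standing there. Never pick the block up or carry it, and leave everything else where it is.

Things in the scene. Friction and masses are not known exactly. Their poses are not given: they have to be found in the camera images.
- board: Fixed raised board of planks on the bench, 150 mm (its x, away from the robot) x 400 mm (its y) x 20 mm thick. Origin: centre of its underside, at bench height; z up. A small block and a round pad stand on it near its two ends, their inner sides at least 120 mm from its middle.
- front_edge (a point): middle of the board's front top edge, at board x -75, y 0, z 20 mm; the 20 mm high upright face below it, along the board's y, is the wall to push against
- stop_face (a point): middle of the front face of the stop lath, at board x +40, y 0, z 24 mm; the lath is 16 mm wide, stands 8 mm above the board and runs its whole length
- block: Loose printing block, about 0.12 kg: a plywood backing 76 (its x) x 130 (its y) x 10 mm with a carved dark wood block 54 x 100 x 14 mm centred on it. At the start carving down: origin centre of the carved face, on the bench; x away from the robot, z up; the backing, 14 to 24 mm above the bench, overhangs by 11 mm on its long sides. Turned over: z down, origin 24 mm above the board.
- corner_a (a point): corner of the backing at mid-thickness, at block x +38, y +65, z 19 mm (far side from the robot at the start)
- corner_b (a point): corner of the backing, at block x +38, y -65, z 19 mm (far side at the start)
- corner_c (a point): corner of the backing, at block x -38, y +65, z 19 mm (near side at the start; ends by the stop lath)
- corner_d (a point): corner of the backing, at block x -38, y -65, z 19 mm (near side at the start; ends by the stop lath)
- small_block: bystander: small mounted block 60 x 62 x 24 mm, carving up, standing on the board; origin centre of underside
- pad: bystander: round cork rubbing pad, 52 mm across, 24 mm tall with its grip, standing on the board; origin centre of underside
- roller: bystander: hand roller, 60 mm rubber roll with wooden handle, about 130 mm long, 28 mm tall; origin under the roll
- ink_jar: bystander: closed jar, 52 mm across, 60 mm tall; origin centre of underside
- sanding_block: bystander: cork block 70 x 45 x 28 mm; origin centre of underside
- brush: bystander: brush 160 mm long lying on the bench
- ink_dish: bystander: white dish 72 mm across, 22 mm tall; origin centre of underside
There are look-alikes about, which are no part of the job. Leave any green look-alike of the block alone.

How it is judged:
On the way, in this order (a step that is already met when the one before it is completed fails the run):
1. the block, still carving-down, is pushed up against the board's front edge (x of each of corner_a, corner_b in the frame of board above -0.082 m and angle between block's own z axis and vertical below 0.5 rad).
2. the block is tipped up, standing on its far edge at the front edge of the board (angle between block's own z axis and vertical between 1.1 and 2 rad and x of corner_a in the frame of board between -0.115 and -0.025 m and height (world z) of each of corner_a, corner_b below 0.045 m and x of corner_b in the frame of board between -0.115 and -0.025 m).
At the end, for the whole second after the job is handed in: the block lies flat on the board, carving up (within 4 degrees), both corners of the edge by the stop lath within 6 mm of the lath's face, at rest (angle between block's own z axis and vertical above 3.07159 rad and x of corner_c in the frame of board between 0.034 and 0.044 m and x of corner_d in the frame of board between 0.034 and 0.044 m and y of block in the frame of board between -0.12 and 0.12 m and height (world z) of block between 0.038 and 0.049 m and linear speed of block below 0.01 m/s); the robot touches nothing.
It fails at once if the block is lifted: the whole backing is off its supports (all four corners over 40 mm above the bench) (height (world z) of each of corner_a, corner_b, corner_c, corner_d above 0.04 m).
It fails at once if a bystander is moved more than 15 mm (distance of any of small_block, pad, roller, ink_jar, sanding_block, brush, ink_dish from where it was at the start of the episode above 0.015 m).
It also fails if it takes over 64 s, if anything falls off the work surface, if the arm or the gripper's body presses on something with over 40 N, if the wrist force passes 120 N, or if a joint passes its speed limit or range.

## Working session

There is one attempt and no reset: what is moved stays moved. The work goes in short steps, Python scripts to look and compute and a tool call to move; the robot and the scene stay as the last step left them, time stands still between calls to the robot, and variables do not carry over. Pictures are saved under pics/ and viewed, at most 10 in all, crops included, and the job is handed in when it is done.

Besides the shell and the picture viewer there is one more tool, called after "Call:" by a JSON object that holds its "api" and its "payload". step_arm: Moves the arm, as the interface text tells. Scaled input: -1 to 1 covers 0.5 m each way for a shift and pi/4 rad each way for a turn. Its arguments: {"type":"object","properties":{"targets":{"type":"string"}},"required":["targets"]}

```bash
mkdir -p pics; ls; python3 - <<'E'
from workcell import bot
import cv2,numpy as np
np.set_printoptions(precision=4,suppress=True)
for n in("side","top"):
    cv2.imwrite(f"pics/{n}0.png",bot.camera(n)[:,:,::-1]); print(n,bot.camera_info(n))
o=bot.get_obs();print(o)
E
```

```text
pics
side {'vertical_fov': 42.073746207965286, 'cx': 324.33834861026565, 'cy': 198.40538833168802, 'pose': array([[-0.9825,  0.1392, -0.1237,  0.3829],
       [-0.1863, -0.73  ,  0.6575,  0.8436],
       [ 0.0012,  0.6691,  0.7432,  0.9564],
       [ 0.    ,  0.    ,  0.    ,  1.    ]])}
top {'vertical_fov': 50.23017465108076, 'cx': 321.8373998212848, 'cy': 202.31527135793735, 'pose': array([[-0.0189,  0.997 , -0.0744,  0.4373],
       [-0.9998, -0.0182,  0.0097,  0.0386],
       [ 0.0084,  0.0746,  0.9972,  1.1549],
       [ 0.    ,  0.    ,  0.    ,  1.    ]])}
{'clock': 0.1, 'joint_pos': array([-1.289 ,  0.2414,  0.0039,  1.3352,  0.    ,  1.5708]), 'joint_vel': array([ 0.0002, -0.0013,  0.0021,  0.0014, -0.0012,  0.0008]), 'tau': array([ -0.0002, -37.3138,  25.301 ,   0.0108,   0.0001,   0.    ]), 'eef_pos': array([ 0.1389, -0.4797,  0.2305]), 'tool_rot': array([ 0.9901,  0.1405, -0.0001, -0.001 ]), 'ft_force': array([-0.2936,  0.6215, -0.0926]), 'ft_torque': array([-0.0442, -0.043 ,  0.0527]), 'grasp_force': 0.0, 'grip_width': 0.08553575651772923}
```

View pics/top0.png

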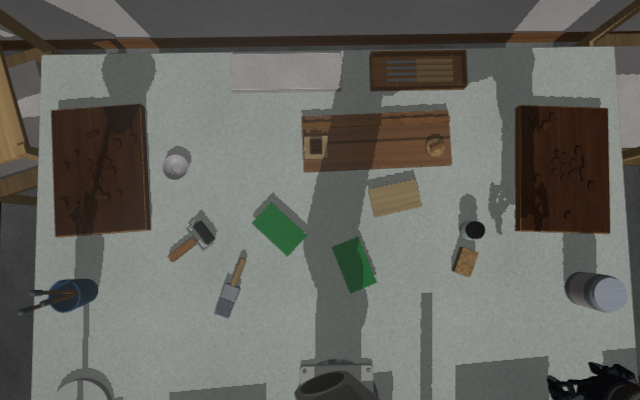

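View pics/side0.png

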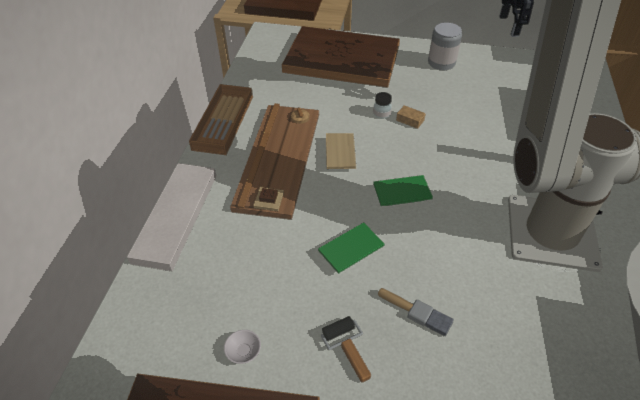

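The top view shows the plywood-backed block at about (395,196) and the board from (302,112) to (451,168), with the small block at (315,145) and the pad at (436,146). The green ones are decoys. I'll enlarge this area.

```bash
python3 - <<'E'
import cv2
im=cv2.imread("pics/top0.png")[95:225,290:470]
cv2.imwrite("pics/topc.png",cv2.resize(im,None,fx=4.4,fy=4.4,interpolation=cv2.INTER_CUBIC))
im=cv2.imread("pics/side0.png")[95:225,225:365]
cv2.imwrite("pics/sidec.png",cv2.resize(im,None,fx=4.5,fy=4.5,interpolation=cv2.INTER_CUBIC))
E
```

```text
(no output)
```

View pics/topc.png

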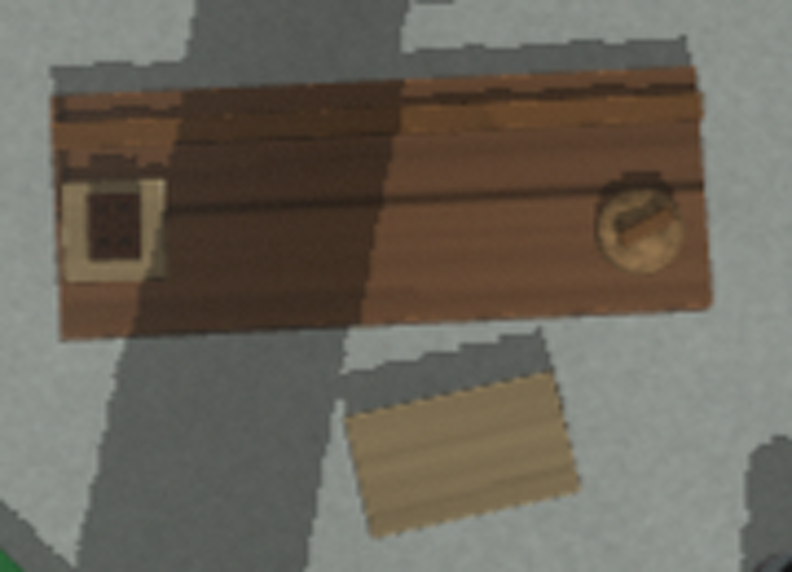

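View pics/sidec.png

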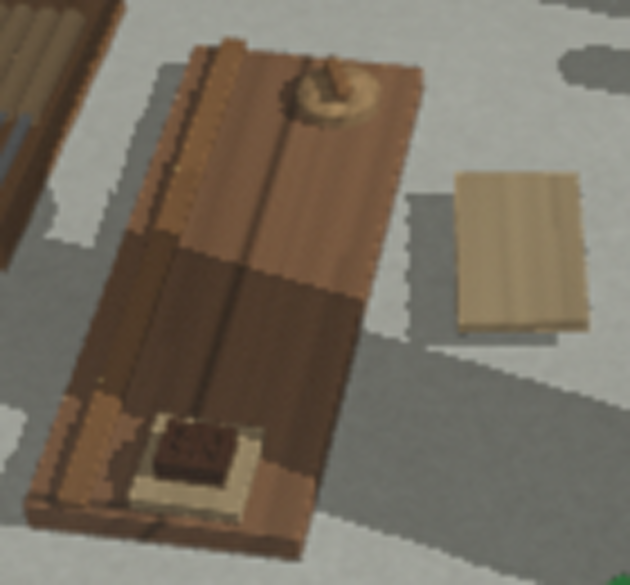

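```bash
cat > h.py <<'E'
from workcell import bot
import numpy as np, cv2
np.set_printoptions(precision=4,suppress=True)
def ray(n,uv,z):
    i=bot.camera_info(n);f=200/np.tan(np.radians(i["vertical_fov"])/2)
    P=i["pose"];d=P[:3,:3]@np.array([(uv[0]-i["cx"])/f,-(uv[1]-i["cy"])/f,-1])
    return P[:3,3]+d*(z-P[2,3])/d[2]
def pix(n,p):
    i=bot.camera_info(n);f=200/np.tan(np.radians(i["vertical_fov"])/2)
    P=i["pose"];c=P[:3,:3].T@(np.asarray(p)-P[:3,3])
    return np.array([i["cx"]+f*c[0]/-c[2],i["cy"]-f*c[1]/-c[2]])
def un(p,s,o): return (np.array(p)+.5)/s-.5+np.array(o)
E
python3 - <<'E'
from h import *
T=lambda p,z:ray("top",un(p,4.4,(290,95)),z)
S=lambda p,z:ray("side",un(p,4.5,(225,95)),z)
for n,F,b,k in(("top",T,[(61,340),(712,308),(695,68),(52,97)],[(345,415),(552,373),(579,490),(373,538)]),
             ("side",S,[(301,543),(423,70),(192,48),(28,503)],[(457,326),(455,173),(578,173),(588,326)])):
    for lab,q,z in(("board",b,.02),("block",k,.024)):
        w=np.array([F(p,z) for p in q]);print(n,lab,w[:,:2].tolist().__repr__() if 0 else w[:,:2].ravel(),"sides",[round(float(np.linalg.norm(w[i]-w[(i+1)%4])),4) for i in range(4)],"c",w.mean(0)[:2],
        "ang",[round(float(np.degrees(np.arctan2(*( -(w[i]-w[j])[:2]*[1,-1])))),2) for i,j in((0,1),(3,2))])
w=[T((66,283),.02),T((165,283),.02),T((165,180),.03)];print(np.array(w))
E
```

```text
top board [ 0.6047  0.0752  0.6174 -0.3233  0.7671 -0.319   0.7555  0.0783] sides [0.3986, 0.1498, 0.3975, 0.1508] c [ 0.6862 -0.1222] ang [1.82, 1.68]
top block [ 0.5552 -0.0963  0.5786 -0.2229  0.5071 -0.2367  0.4804 -0.1112] sides [0.1287, 0.0728, 0.1284, 0.0763] c [ 0.5303 -0.1668] ang [10.46, 12.01]
side board [ 0.6048  0.0821  0.6181 -0.3154  0.7681 -0.3095  0.7535  0.0822] sides [0.3977, 0.1501, 0.392, 0.1487] c [ 0.6861 -0.1151] ang [1.93, 2.14]
side block [ 0.5536 -0.0879  0.579  -0.217   0.506  -0.231   0.4807 -0.1018] sides [0.1316, 0.0744, 0.1316, 0.0743] c [ 0.5298 -0.1594] ang [11.13, 11.09]
[[0.6397 0.0716 0.02  ]
 [0.6387 0.0111 0.02  ]
 [0.7002 0.0101 0.03  ]]
```

The near edge of the block is at x≈0.48–0.51 with yaw ≈11°, and the board yaw is ≈1.9° with its front edge at x≈0.611. Sizes agree with the given ones within 2–4 mm. Next I work out the turn for a tool tilted 25° forward and squared to the board.

```bash
cat >> h.py <<'E'
from scipy.spatial.transform import Rotation as R
YAW=np.radians(1.9)
BC=np.array([.6862,-.1185,0]);BR=R.from_rotvec([0,0,YAW])
def w2b(p): return BR.inv().apply(np.asarray(p)-BC)
def tilt(t): # wanted tool rot, tip leaning forward t deg
    return BR*R.from_euler('y',-t,degrees=True)*R.from_quat([1,0,0,0])
def need(t,p=None):
    o=bot.get_obs();r=tilt(t)*R.from_quat(o["tool_rot"]).inv()
    print("turn",r.as_rotvec()/(np.pi/4),"shift",None if p is None else (np.array(p)-o["eef_pos"])/.5)
E
python3 -c "
from h import *
need(25,[.43,-.166,.10])"
```

```text
turn [ 0.085  -0.5504 -0.3121] shift [ 0.5822  0.6274 -0.261 ]
```

Call:
{"api": "step_arm", "payload": {"targets": "0 0.582 0.627 -0.1 0.085 -0.55 -0.312;0 0.582 0.627 -0.1 0.085 -0.55 -0.312;0 0.582 0.627 -0.1 0.085 -0.55 -0.312;0 0.582 0.627 -0.1 0.085 -0.55 -0.312;0 0.582 0.627 -0.1 0.085 -0.55 -0.312;0 0.582 0.627 -0.1 0.085 -0.55 -0.312;0 0.582 0.627 -0.1 0.085 -0.55 -0.312;0 0.582 0.627 -0.1 0.085 -0.55 -0.312;0 0.582 0.627 -0.1 0.085 -0.55 -0.312;0 0.582 0.627 -0.1 0.085 -0.55 -0.312"}}

```text
clock: 0.93
eef_pos: [0.4211, -0.1752, 0.1827]
tool_rot: [0.976, 0.016, 0.216, -0.002]
ft_force: [1.6, -0.4, 0.9]
grip_width: 0.043
grasp_force: 0.0
```

Call:
{"api": "step_arm", "payload": {"targets": "0 0 0 -0.05 0 0 0;0 0 0 -0.1 0 0 0;0 0 0 -0.16 0 0 0;0 0 0 -0.22 0 0 0;0 0 0 -0.26 0 0 0;0 0 0 -0.26 0 0 0"}}

```text
clock: 1.43
eef_pos: [0.4167, -0.1744, 0.0482]
tool_rot: [0.977, 0.016, 0.212, -0.005]
ft_force: [-0.3, 1.2, 0.4]
grip_width: 0.0426
grasp_force: 0.0
```

Call:
{"api": "step_arm", "payload": {"targets": "0 0 0.016 -0.05 0 0 0;0 0 0.016 -0.06 0 0 0;0 0 0.016 -0.07 0 0 0;0 0 0.016 -0.074 0 0 0;0 0 0.016 -0.074 0 0 0"}}

```text
clock: 1.85
eef_pos: [0.4212, -0.1695, 0.0166]
tool_rot: [0.976, 0.016, 0.217, -0.002]
ft_force: [-0.3, 0.3, -0.2]
grip_width: 0.0426
grasp_force: 0.0
```

```bash
python3 - <<'E'
from h import *
o=bot.get_obs();print(o["eef_pos"],o["ft_force"]);need(25)
im=bot.camera("side");p=pix("side",o["eef_pos"]);print(p)
u,v=map(int,p);x0,y0=u-60,v-60;print(x0,y0)
cv2.imwrite("pics/s1.png",cv2.resize(im[y0:y0+100,x0:x0+130,::-1],None,fx=6,fy=6,interpolation=cv2.INTER_CUBIC))
E
```

```text
[ 0.4212 -0.1695  0.0166] [-0.3168  0.3111 -0.24  ]
turn [0.0029 0.0009 0.0012] shift None
[381.2894 154.275 ]
321 94
```

View pics/s1.png

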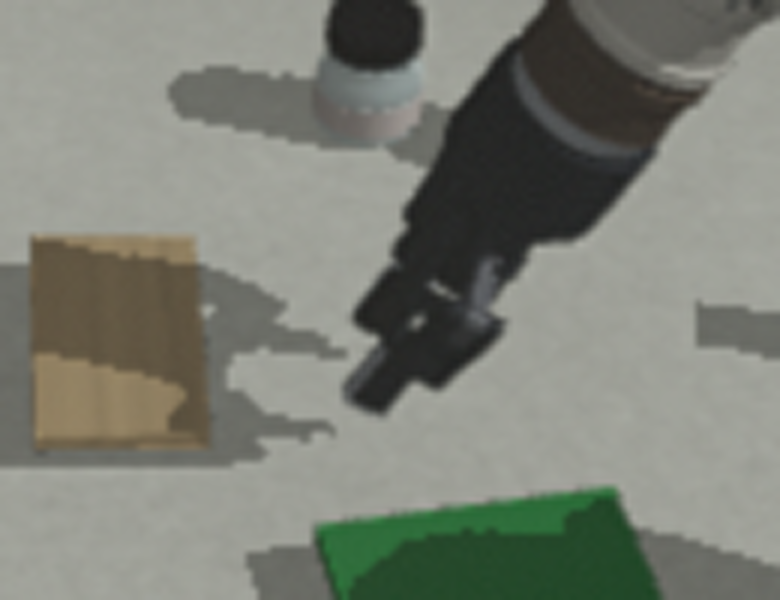

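The side crop shows the open fingertips about 70 mm short of the block's near edge (left tip at crop 365,400), above the bench, with the green decoy clear. Next I lower the fingers and watch the force.

Call:
{"api": "step_arm", "payload": {"targets": "0 0 0.004 -0.01 0 0 0;0 0 0.004 -0.014 0 0 0;0 0 0.004 -0.018 0 0 0;0 0 0.004 -0.018 0 0 0"}}

```text
clock: 2.23
eef_pos: [0.4204, -0.1668, 0.0067]
tool_rot: [0.976, 0.016, 0.216, -0.003]
ft_force: [-0.7, -0.6, -0.5]
grip_width: 0.0429
grasp_force: 0.0
```

Call:
{"api": "step_arm", "payload": {"targets": "0 0 0 -0.004 0 0 0;0 0 0 -0.008 0 0 0;0 0 0 -0.008 0 0 0"}}

```text
clock: 2.48
eef_pos: [0.4203, -0.1668, 0.0025]
tool_rot: [0.976, 0.016, 0.216, -0.003]
ft_force: [-0.7, -0.2, 0.6]
grip_width: 0.043
grasp_force: 0.0
```

Call:
{"api": "step_arm", "payload": {"targets": "0 0.05 0.0017 0 0 0 0;0 0.1 0.0033 0 0 0 0;0 0.115 0.0038 0 0 0 0;0 0.125 0.0042 0 0 0 0;0 0.135 0.0045 0 0 0 0;0 0.145 0.0048 0 0 0 0;0 0.155 0.005 0 0 0 0;0 0.165 0.0055 0 0 0 0;0 0.175 0.0058 0 0 0 0;0 0.18 0.006 0 0 0 0"}}

```text
clock: 3.32
eef_pos: [0.5112, -0.1641, 0.003]
tool_rot: [0.976, 0.016, 0.216, -0.003]
ft_force: [-0.3, -0.2, 0.4]
grip_width: 0.0422
grasp_force: 0.3
```

```bash
python3 - <<'E'
from h import *
o=bot.get_obs();print(o["eef_pos"],o["ft_force"])
im=bot.camera("top")
cv2.imwrite("pics/t1.png",cv2.resize(im[95:225,290:470,::-1],None,fx=4.4,fy=4.4,interpolation=cv2.INTER_CUBIC))
E
```

```text
[ 0.5112 -0.1641  0.003 ] [-0.3445 -0.2131  0.3639]
```

View pics/t1.png

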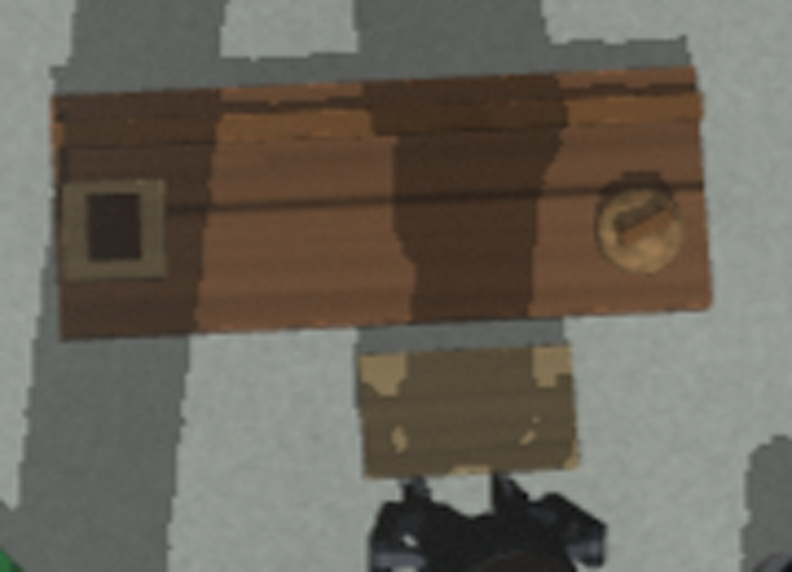

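The block is now square to the board, with its far edge at crop (359,355)–(571,345), about 18 mm short of the wall. The pad at (600,230) is clear of its right side by ~16 mm. I keep pushing until contact.

Call:
{"api": "step_arm", "payload": {"targets": "0 0.01 0.0003 0 0 0 0;0 0.018 0.0006 0 0 0 0;0 0.024 0.0008 0 0 0 0;0 0.03 0.001 0 0 0 0;0 0.03 0.001 0 0 0 0"}}

```text
clock: 3.78
eef_pos: [0.5265, -0.1636, 0.0032]
tool_rot: [0.976, 0.016, 0.217, -0.003]
ft_force: [-0.3, 0.2, -0.1]
grip_width: 0.0429
grasp_force: 0.2
```

Call:
{"api": "step_arm", "payload": {"targets": "0 0.004 0.0001 0 0 0 0;0 0.008 0.0003 0 0 0 0;0 0.008 0.0003 0 0 0 0"}}

```text
clock: 4.03
eef_pos: [0.53, -0.1634, 0.0031]
tool_rot: [0.976, 0.016, 0.217, -0.003]
ft_force: [-0.2, -0.7, -1.2]
grip_width: 0.0427
grasp_force: 0.2
```

Call:
{"api": "step_arm", "payload": {"targets": "0 0.004 0.0001 0 0 0 0;0 0.008 0.0003 0 0 0 0;0 0.008 0.0003 0 0 0 0"}}

```text
clock: 4.28
eef_pos: [0.5316, -0.163, 0.0017]
tool_rot: [0.977, 0.015, 0.214, -0.003]
ft_force: [-5.0, -0.0, 0.7]
grip_width: 0.043
grasp_force: 2.2
```

Call:
{"api": "step_arm", "payload": {"targets": "0 0.004 0.0001 0 0 0 0;0 0.006 0.0002 0 0 0 0;0 0.006 0.0002 0 0 0 0"}}

```text
clock: 4.53
eef_pos: [0.532, -0.1629, 0.0013]
tool_rot: [0.977, 0.015, 0.212, -0.003]
ft_force: [-14.7, -1.1, 11.9]
grip_width: 0.0428
grasp_force: 9.0
```

Contact with the wall gives about 15 N. Now I lift the near edge along the arc, keeping some forward pressure.

Call:
{"api": "step_arm", "payload": {"targets": "0 0 0 0.006 0 0 0;0 0 0 0.012 0 0 0;0 0 0 0.018 0 0 0;0 0.001 0 0.024 0 0 0;0 0.002 0 0.03 0 0 0;0 0.002 0 0.03 0 0 0"}}

```text
clock: 5.03
eef_pos: [0.5324, -0.1628, 0.0152]
tool_rot: [0.977, 0.015, 0.211, -0.003]
ft_force: [-10.1, -2.3, -0.0]
grip_width: 0.0428
grasp_force: 4.4
```

```bash
python3 - <<'E'
from h import *
o=bot.get_obs();print(o["eef_pos"],o["ft_force"])
a=bot.camera("side")[105:205,245:395,::-1]
cv2.imwrite("pics/s2.png",cv2.resize(a,None,fx=5.2,fy=5.2,interpolation=cv2.INTER_CUBIC))
E
```

```text
[ 0.5324 -0.1628  0.0152] [-10.1049  -2.2856  -0.0169]
```

View pics/s2.png

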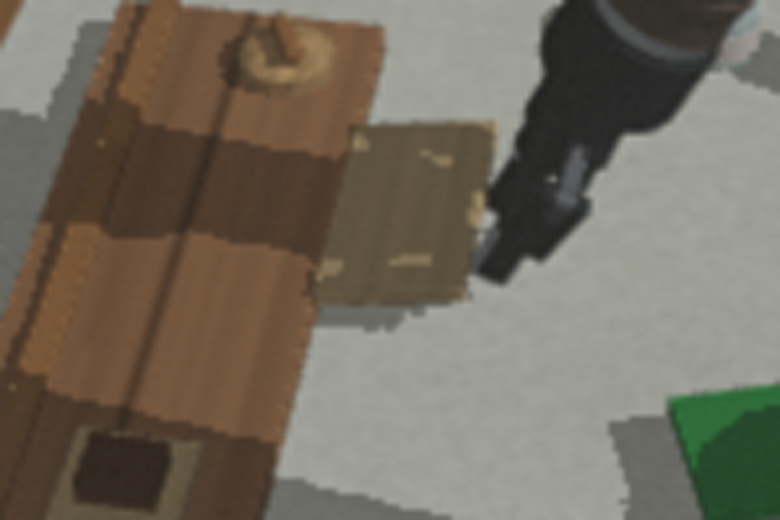

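```bash
python3 - <<'E'
from h import *
for p in[(468,292),(318,300),(492,123),(357,132)]:
    q=un(p,5.2,(245,105))
    print(q,[w2b(ray("side",q,z)) for z in(.024,.036)])
for z in (.024,.036): print(w2b(ray("side",un((475,270),5.2,(245,105)),z)))
E
```

```text
[334.5962 160.75  ] [array([-0.1495,  0.0087,  0.024 ]), array([-0.1511,  0.0211,  0.036 ])]
[305.75   162.2885] [array([-0.077 ,  0.0259,  0.024 ]), array([-0.0795,  0.038 ,  0.036 ])]
[339.2115 128.25  ] [array([-0.144 , -0.1205,  0.024 ]), array([-0.1456, -0.1064,  0.036 ])]
[313.25   129.9808] [array([-0.0748, -0.1023,  0.024 ]), array([-0.0773, -0.0884,  0.036 ])]
[-0.1507 -0.0075  0.024 ]
[-0.1523  0.0051  0.036 ]
```

The corner rays fit a near edge raised by ~15 mm (near-left y matches far-left only at z≈40 mm), so the block is tipping without slipping. I continue along the arc.

Call:
{"api": "step_arm", "payload": {"targets": "0 0.001 0 0.008 0 0 0;0 0.003 0 0.016 0 0 0;0 0.006 0 0.024 0 0 0;0 0.01 0 0.032 0 0 0;0 0.014 0 0.04 0 0 0;0 0.018 0 0.047 0 0 0;0 0.023 0.001 0.054 0 0 0;0 0.027 0.001 0.06 0 0 0"}}

```text
clock: 5.75
eef_pos: [0.5495, -0.1627, 0.0474]
tool_rot: [0.977, 0.015, 0.214, -0.002]
ft_force: [-7.8, -1.9, 3.9]
grip_width: 0.0425
grasp_force: 4.7
```

```bash
python3 - <<'E'
from h import *
o=bot.get_obs();print(o["eef_pos"],o["ft_force"])
a=bot.camera("side")[105:205,245:395,::-1]; b=bot.camera("top")[95:225,330:470,::-1]
a=cv2.resize(a,None,fx=3,fy=3,interpolation=cv2.INTER_CUBIC);b=cv2.resize(b,None,fx=2.5,fy=2.5,interpolation=cv2.INTER_CUBIC)
h=max(a.shape[0],b.shape[0]);c=np.zeros((h,a.shape[1]+b.shape[1],3),np.uint8);c[:a.shape[0],:a.shape[1]]=a;c[:b.shape[0],a.shape[1]:]=b
cv2.imwrite("pics/c3.png",c);print(c.shape)
E
```

```text
[ 0.5495 -0.1627  0.0474] [-7.7763 -1.8774  3.9115]
(325, 800, 3)
```

View pics/c3.png

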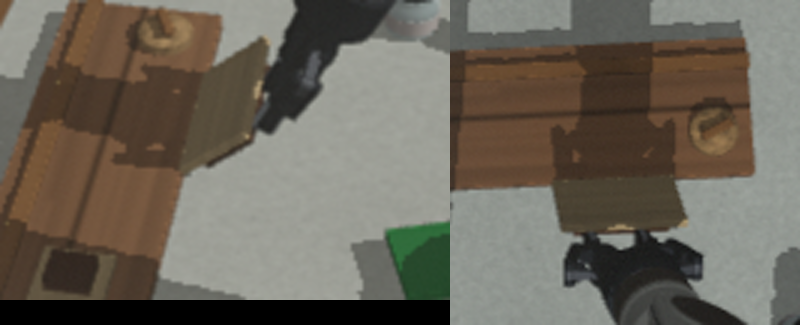

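The block is tipped about 38–40°, hinged on the board's front edge (top panel: its far edge lies along row ~182, columns 553–680), with the fingertips on its near edge. I continue along the arc.

Call:
{"api": "step_arm", "payload": {"targets": "0 0.0066 0 0.008 0 0 0;0 0.0136 0 0.0152 0 0 0;0 0.0212 0.0005 0.022 0 0 0;0 0.0294 0.001 0.0286 0 0 0;0 0.038 0.001 0.034 0 0 0;0 0.047 0.0015 0.039 0 0 0;0 0.047 0.0015 0.039 0 0 0"}}

```text
clock: 6.43
eef_pos: [0.5763, -0.1621, 0.0735]
tool_rot: [0.975, 0.016, 0.22, -0.002]
ft_force: [-20.6, 4.4, 36.4]
grip_width: 0.0429
grasp_force: 20.4
```

```bash
cat >> h.py <<'E'
def combo(name):
    a=bot.camera("side")[105:205,245:395,::-1]; b=bot.camera("top")[95:225,330:470,::-1]
    a=cv2.resize(a,None,fx=3,fy=3,interpolation=cv2.INTER_CUBIC);b=cv2.resize(b,None,fx=2.5,fy=2.5,interpolation=cv2.INTER_CUBIC)
    c=np.zeros((325,800,3),np.uint8);c[:300,:450]=a;c[:,450:]=b
    cv2.imwrite(name,c)
E
python3 -c "
from h import *
o=bot.get_obs();print(o['eef_pos'],o['ft_force'])
combo('pics/c4.png')"
```

```text
[ 0.5763 -0.1621  0.0735] [-20.648    4.4259  36.4008]
```

View pics/c4.png

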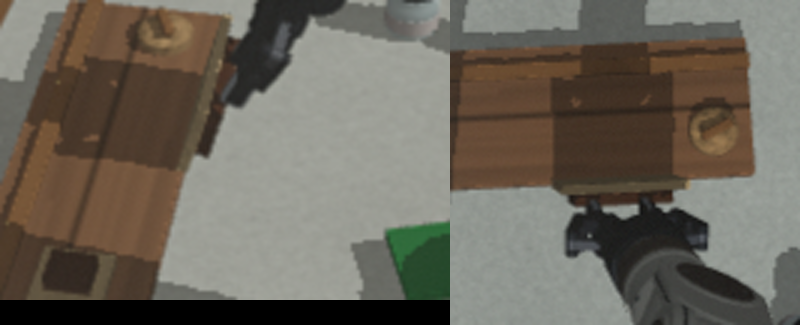

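The block now stands nearly upright (top panel: thin strip at row ~186, carved part at row ~198 facing the robot). The fingers are in the rim and pressing down too hard, so I relieve that and push forward at the top.

Call:
{"api": "step_arm", "payload": {"targets": "0 0 0 0.006 0 0 0;0 0.003 0 0.01 0 0 0;0 0.006 0 0.014 0 0 0;0 0.006 0 0.014 0 0 0"}}

```text
clock: 6.87
eef_pos: [0.5793, -0.162, 0.0761]
tool_rot: [0.976, 0.016, 0.218, -0.002]
ft_force: [-5.6, 0.6, 10.0]
grip_width: 0.0426
grasp_force: 5.6
```

Call:
{"api": "step_arm", "payload": {"targets": "0 0.008 0 0.003 0 0 0;0 0.016 0.0005 0.005 0 0 0;0 0.024 0.001 0.006 0 0 0;0 0.032 0.001 0.006 0 0 0;0 0.04 0.0015 0.006 0 0 0;0 0.04 0.0015 0.006 0 0 0"}}

```text
clock: 7.37
eef_pos: [0.6051, -0.1614, 0.0843]
tool_rot: [0.974, 0.018, 0.224, -0.002]
ft_force: [-3.5, 2.5, 20.7]
grip_width: 0.0429
grasp_force: 9.7
```

```bash
python3 -c "
from h import *
o=bot.get_obs();print(o['eef_pos'],o['ft_force'])
combo('pics/c5.png')"
```

```text
[ 0.6051 -0.1614  0.0843] [-3.5461  2.4623 20.7082]
```

View pics/c5.png

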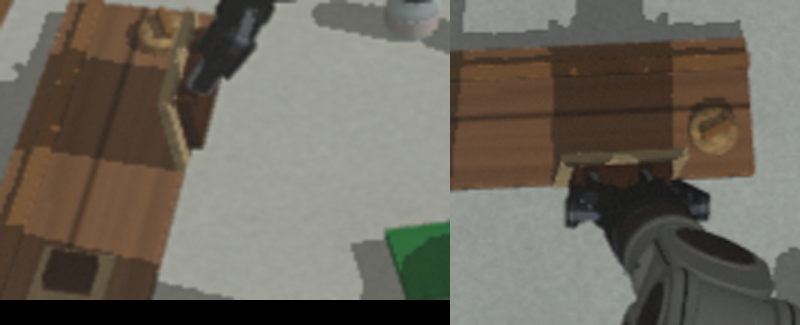

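The top panel shows the block past upright, leaning over the board (far edge at (556,183)–(688,178) on the board's edge, top edge ahead of it), with the fingers still in the rim. That was my tenth picture, so from here I rely on force and pixel numbers. I push it over gently.

Call:
{"api": "step_arm", "payload": {"targets": "0 0.004 0 0.006 0 0 0;0 0.012 0 0.01 0 0 0;0 0.02 0.0005 0.012 0 0 0;0 0.028 0.001 0.012 0 0 0;0 0.036 0.001 0.012 0 0 0;0 0.036 0.001 0.012 0 0 0"}}

```text
clock: 7.97
eef_pos: [0.619, -0.1609, 0.0854]
tool_rot: [0.976, 0.017, 0.219, -0.002]
ft_force: [0.6, 0.8, 7.7]
grip_width: 0.0425
grasp_force: 3.3
```

Call:
{"api": "step_arm", "payload": {"targets": "0 0.008 0 0.006 0 0 0;0 0.016 0.0005 0.008 0 0 0;0 0.024 0.001 0.008 0 0 0;0 0.03 0.001 0.008 0 0 0;0 0.03 0.001 0.008 0 0 0"}}

```text
clock: 8.38
eef_pos: [0.6308, -0.1599, 0.0867]
tool_rot: [0.976, 0.016, 0.216, -0.003]
ft_force: [-0.0, -0.4, -0.3]
grip_width: 0.0429
grasp_force: 0.0
```

```bash
python3 - <<'E'
from h import *
o=bot.get_obs();print(o['eef_pos'],o['ft_force'])
a=cv2.imread("pics/top0.png");b=bot.camera("top")[:,:,::-1]
cv2.imwrite("pics/t6.png",b)
# plywood-coloured mask in board area: bounding by column profile
h=cv2.cvtColor(b,cv2.COLOR_BGR2HSV)[100:180,340:440]
for r in range(0,80,3): print(100+r,' '.join('%3d/%3d'%(h[r,c,0],h[r,c,1]) for c in (25,31,35,45,60,80,85)))
E
```

```text
[ 0.6308 -0.1599  0.0867] [-0.0076 -0.3898 -0.3208]
100  51/ 12  50/  8  54/ 13  40/  8  45/ 11  55/ 10  55/ 10
103  60/ 11  48/ 14  50/  8  60/ 11  54/ 13  55/ 11  56/ 13
106  60/  9  60/ 11  54/ 14  53/ 11  54/ 14  54/ 14  53/ 10
109  48/ 14  60/  8  53/ 11  53/ 11  48/ 13  53/ 11  53/ 11
112  53/ 11  38/ 11  30/  8  36/ 15  14/ 88  13/123  13/126
115  13/124  14/107  13/107  13/108  13/114  13/112  12/108
118  14/106  13/110  12/112  13/116  14/122  14/142  14/140
121  14/141  14/138  13/124  15/128  14/126  15/141  14/137
124  14/142  13/141  14/118  14/124  13/121  14/122  12/122
127  13/118  13/124  13/124  13/122  13/116  13/123  13/122
130  13/116  13/122  12/117  12/115  13/111  13/121  13/124
133  13/119  14/126  13/112  14/110  12/110  13/122  12/121
136  12/116  16/109  15/103  17/ 97  19/ 85  13/124  12/123
139  12/115  20/ 91  19/ 93  14/ 89   8/116  13/121  12/120
142  13/116  20/ 85  19/ 92  11/101  11/105  13/123  12/118
145  13/123  19/ 88  19/ 92  10/114  11/121  13/127  14/118
148  13/120  19/ 89  19/ 90  10/119  12/125  14/124  15/113
151  13/117  20/ 85  18/ 87  10/111  10/121  13/121  13/118
154  12/119  18/ 86  19/ 92   6/ 26  11/125  13/122  13/124
157  13/124  20/ 90  20/ 89  30/  9   0/ 33  60/  9  13/103
160  13/119  20/ 88  20/ 88 150/  7  20/ 25 105/ 17 120/ 12
163  14/114  20/ 88  18/ 81 110/ 19  23/ 35  23/ 31 120/  6
166  13/119  13/118  12/ 83  90/  6  30/  8  23/ 18 110/ 18
169  16/ 51  18/ 36  20/ 18 113/ 25  20/ 41  38/ 16  38/ 14
172  56/ 12  55/ 10  54/ 13  60/ 10  15/ 28  15/ 22  13/ 48
175  55/ 10  60/  8  53/ 14  55/ 10  20/ 37  40/ 11  18/ 28
178  53/ 13  55/ 10  60/  8  56/ 12  30/ 12  30/ 11  45/ 15
```

The block is on the board with the plywood rim at rows 138–165 (28 px ≈ 76 mm, so flat). I retract and measure the outline.

Call:
{"api": "step_arm", "payload": {"targets": "0 -0.06 0 0.02 0 0 0;0 -0.13 0 0.02 0 0 0;0 -0.2 -0.003 0.01 0 0 0;0 -0.26 -0.006 -0.02 0 0 0;0 -0.26 -0.006 -0.04 0 0 0;0 -0.26 -0.006 -0.04 0 0 0"}}

```text
clock: 8.93
eef_pos: [0.4964, -0.1621, 0.0646]
tool_rot: [0.977, 0.015, 0.213, -0.004]
ft_force: [0.6, -0.1, -0.1]
grip_width: 0.0426
grasp_force: 0.0
```

```bash
cat >> h.py <<'E'
def blk(n="top",z=.03):
    b=bot.camera(n)[:,:,::-1];h=cv2.cvtColor(np.ascontiguousarray(b),cv2.COLOR_BGR2HSV)
    m=((h[...,0]>=16)&(h[...,0]<=24)&(h[...,1]>60)&(h[...,1]<115)).astype(np.uint8)
    if n=="top": m[:,:345]=0;m[:,424:]=0;m[:110]=0;m[185:]=0
    else: m[:,:255]=0;m[:,345:]=0;m[:110]=0;m[185:]=0
    m=cv2.morphologyEx(m,cv2.MORPH_OPEN,np.ones((2,2)))
    k,l,s,_=cv2.connectedComponentsWithStats(m)
    big=np.isin(l,[i for i in range(1,k) if s[i,4]>25])
    pts=np.argwhere(big)[:,::-1].astype(np.float32)
    w=np.array([w2b(ray(n,p,z))[:2] for p in pts],np.float32)*1000
    r=cv2.minAreaRect(w);print(n,len(pts),"board mm: centre",np.round(r[0],1),"size",np.round(r[1],1),"ang",round(r[2],1))
    print(np.round(cv2.boxPoints(r),1).tolist())
E
python3 -c "
from h import *
o=bot.get_obs();print(o['eef_pos'],w2b(o['eef_pos']),o['ft_force'])
blk();blk('side')"
```

```text
[ 0.4964 -0.1621  0.0646] [-0.1912 -0.0373  0.0646] [ 0.6256 -0.0801 -0.0711]
top 632 board mm: centre [-31.9 -51.1] size [131.9  78.3] ang 89.3
[[-71.80000305175781, -116.5999984741211], [6.5, -117.5], [8.100000381469727, 14.399999618530273], [-70.19999694824219, 15.300000190734863]]
side 622 board mm: centre [-33.2 -69.9] size [206.1  79.1] ang 89.6
[[-73.5, -172.60000610351562], [5.599999904632568, -173.1999969482422], [7.099999904632568, 32.900001525878906], [-72.0, 33.5]]
```

```bash
python3 - <<'E'
from h import *
b=bot.camera("top")[:,:,::-1];h=cv2.cvtColor(np.ascontiguousarray(b),cv2.COLOR_BGR2HSV)
for r in (136,140,145,150,155,160): print(r,' '.join('%d/%d/%d'%tuple(h[r,c]) for c in range(412,434)))
for c in (416,417,418,424,425,426): print(c,[w2b(ray("top",(c,147),z))[1].round(4) for z in(.02,.03,.036,.044)])
E
```

```text
136 21/86/86 19/89/120 19/88/131 19/88/131 19/91/132 18/93/134 15/106/111 13/120/96 13/118/97 13/122/94 13/115/95 13/118/95 13/115/95 13/121/95 13/122/92 12/118/91 13/110/72 14/102/60 13/105/63 14/102/60 13/108/59 14/104/59
140 11/102/40 16/105/73 18/92/114 19/86/124 20/87/126 19/91/132 16/105/112 13/121/99 13/122/100 13/120/102 13/118/102 12/120/104 13/123/104 13/120/102 13/114/83 13/109/70 14/106/72 15/103/87 17/109/89 17/104/88 18/107/88 17/111/99
145 8/110/51 12/116/55 19/86/113 21/88/130 20/88/131 19/89/132 17/101/109 13/119/103 13/121/105 13/119/105 14/125/104 13/121/105 13/123/104 13/105/80 17/115/100 17/117/118 17/115/118 16/110/90 16/101/68 16/108/71 16/105/78 17/110/79
150 9/81/41 12/113/52 17/95/94 20/90/122 20/89/132 19/89/129 17/96/120 14/113/108 13/119/105 13/123/104 13/119/103 14/119/103 13/123/104 14/114/94 16/110/90 16/114/114 16/115/129 17/116/127 17/116/103 16/126/93 14/136/109 16/126/117
155 14/81/41 10/118/52 15/101/78 18/93/113 19/86/125 20/87/120 20/67/129 17/73/98 14/109/68 14/119/94 13/116/103 14/123/104 13/121/105 12/123/106 13/120/106 13/120/106 13/117/105 15/117/100 16/114/103 16/114/116 17/115/129 16/114/139
160 19/85/84 19/83/83 20/82/84 20/86/83 20/86/83 20/83/80 19/84/82 18/93/74 14/107/67 13/119/92 13/120/100 13/119/101 13/120/102 13/125/100 13/121/101 13/119/101 13/116/101 13/119/101 12/116/101 13/116/101 12/113/102 12/116/101
416 [np.float64(-0.1102), np.float64(-0.1078), np.float64(-0.1063), np.float64(-0.1044)]
417 [np.float64(-0.1129), np.float64(-0.1105), np.float64(-0.109), np.float64(-0.107)]
418 [np.float64(-0.1156), np.float64(-0.1131), np.float64(-0.1117), np.float64(-0.1097)]
424 [np.float64(-0.1318), np.float64(-0.1292), np.float64(-0.1276), np.float64(-0.1255)]
425 [np.float64(-0.1345), np.float64(-0.1319), np.float64(-0.1303), np.float64(-0.1282)]
426 [np.float64(-0.1372), np.float64(-0.1346), np.float64(-0.133), np.float64(-0.1308)]
```

```bash
python3 -c "
from h import *
need(0,[.51,-.170,.0205])"
```

```text
turn [-0.0151  0.5577  0.0001] shift [ 0.0158 -0.0128 -0.0959]
```

Call:
{"api": "step_arm", "payload": {"targets": "0 0.016 -0.015 0 -0.015 0.16 0;0 0.016 -0.015 -0.02 -0.015 0.32 0;0 0.016 -0.015 -0.04 -0.015 0.48 0;0 0.016 -0.015 -0.06 -0.015 0.556 0;0 0.016 -0.015 -0.08 -0.015 0.556 0;0 0.016 -0.015 -0.09 -0.015 0.556 0;0 0.016 -0.015 -0.09 -0.015 0.556 0;0 0.016 -0.015 -0.09 -0.015 0.556 0"}}

```text
clock: 9.75
eef_pos: [0.5072, -0.1702, 0.022]
tool_rot: [1.0, 0.016, -0.001, -0.001]
ft_force: [0.0, -0.0, 0.9]
grip_width: 0.0429
grasp_force: 0.0
```

```bash
python3 -c "
from h import *
o=bot.get_obs();print(o['ft_force'],w2b(o['eef_pos']))
need(0,[.51,-.170,.0205])"
```

```text
[ 0.0057 -0.0446  0.9493] [-0.1806 -0.0458  0.022 ]
turn [-0.0017 -0.0022  0.001 ] shift [ 0.0057  0.0005 -0.003 ]
```

Call:
{"api": "step_arm", "payload": {"targets": "0 0.06 0.002 -0.002 0 0 0;0 0.12 0.004 -0.002 0 0 0;0 0.17 0.0056 -0.002 0 0 0;0 0.185 0.006 -0.002 0 0 0;0 0.195 0.0065 -0.002 0 0 0;0 0.205 0.0068 -0.002 0 0 0;0 0.215 0.007 -0.002 0 0 0;0 0.225 0.0074 -0.002 0 0 0;0 0.235 0.0078 -0.002 0 0 0;0 0.245 0.008 -0.002 0 0 0"}}

```text
clock: 10.58
eef_pos: [0.6308, -0.1667, 0.0215]
tool_rot: [1.0, 0.016, -0.001, -0.0]
ft_force: [-1.9, 0.1, 0.8]
grip_width: 0.0425
grasp_force: 0.7
```

```bash
python3 -c "
from h import *
o=bot.get_obs();print(o['ft_force'],w2b(o['eef_pos']))
need(0);blk()"
```

```text
[-1.901   0.0668  0.7511] [-0.057  -0.0463  0.0215]
turn [-0.0011 -0.0019  0.0012] shift None
top 250 board mm: centre [-11.1 -27.1] size [83.6 78.6] ang 87.1
[[-52.5, -67.0], [26.0, -70.9000015258789], [30.200000762939453, 12.699999809265137], [-48.29999923706055, 16.600000381469727]]
```

Call:
{"api": "step_arm", "payload": {"targets": "0 0.006 0.0002 0 0 0 0;0 0.011 0.0004 0 0 0 0;0 0.015 0.0005 0 0 0 0;0 0.017 0.0006 0 0 0 0;0 0.017 0.0006 0 0 0 0"}}

```text
clock: 11.05
eef_pos: [0.6399, -0.1662, 0.0213]
tool_rot: [1.0, 0.016, -0.0, -0.0]
ft_force: [1.0, 0.2, 0.8]
grip_width: 0.0424
grasp_force: 0.0
```

Call:
{"api": "step_arm", "payload": {"targets": "0 0.003 0.0001 0 0 0 0;0 0.005 0.0002 0 0 0 0;0 0.005 0.0002 0 0 0 0"}}

```text
clock: 11.3
eef_pos: [0.6417, -0.1661, 0.0213]
tool_rot: [1.0, 0.016, -0.001, -0.0]
ft_force: [-1.1, 0.1, 0.4]
grip_width: 0.0424
grasp_force: 1.0
```

Call:
{"api": "step_arm", "payload": {"targets": "0 0.003 0.0001 0 0 0 0;0 0.005 0.0002 0 0 0 0;0 0.005 0.0002 0 0 0 0"}}

```text
clock: 11.55
eef_pos: [0.6419, -0.166, 0.0212]
tool_rot: [1.0, 0.016, -0.003, -0.001]
ft_force: [-9.2, 0.4, 4.8]
grip_width: 0.043
grasp_force: 3.9
```

Call:
{"api": "step_arm", "payload": {"targets": "0 0.003 0.0001 0 0 0 0;0 0.005 0.0002 0 0 0 0;0 0.005 0.0002 0 0 0 0"}}

```text
clock: 11.8
eef_pos: [0.6419, -0.1659, 0.0212]
tool_rot: [1.0, 0.016, -0.006, -0.001]
ft_force: [-12.6, 0.6, 9.8]
grip_width: 0.0422
grasp_force: 6.8
```

The block is firmly against the lath (contact at board x ≈ −46 mm for the TCP, −47 predicted). I back off and check.

Call:
{"api": "step_arm", "payload": {"targets": "0 -0.01 0 0 0 0 0;0 -0.04 0 0 0 0 0;0 -0.1 0 0.02 0 0 0;0 -0.16 0 0.08 0 0 0;0 -0.22 0 0.14 0 0 0;0 -0.28 0 0.2 0 0 0;0 -0.34 0 0.26 0 0 0;0 -0.34 0 0.26 0 0 0"}}

```text
clock: 12.47
eef_pos: [0.4762, -0.1668, 0.1573]
tool_rot: [1.0, 0.016, 0.003, 0.001]
ft_force: [-0.1, 0.6, 0.4]
grip_width: 0.0428
grasp_force: 0.0
```

```bash
python3 - <<'E'
from h import *
o=bot.get_obs();print(o['eef_pos'],o['ft_force'])
blk()
b=bot.camera("top")[:,:,::-1];h=cv2.cvtColor(np.ascontiguousarray(b),cv2.COLOR_BGR2HSV)
for c in (372,374,392,415): print(c,' '.join('%d:%d/%d/%d'%(r,*h[r,c]) for r in range(116,132)))
print([pix("top",BC+BR.apply([.04,y,.028])) for y in(.015,-.11)])
a=cv2.imread("pics/top0.png")
d=cv2.absdiff(a,b).max(2);print("pad diff",d[132:158,425:448].mean(),"small",d[133:158,304:328].mean())
E
```

```text
[ 0.4762 -0.1668  0.1573] [-0.0752  0.6073  0.3945]
top 629 board mm: centre [ -0.3 -50.9] size [ 78.4 131.3] ang 0.0
[[-39.599998474121094, 14.699999809265137], [-39.400001525878906, -116.5999984741211], [39.0, -116.5], [38.900001525878906, 14.800000190734863]]
372 116:13/119/92 117:12/106/65 118:12/106/65 119:13/117/70 120:15/140/100 121:14/136/103 122:14/135/102 123:14/135/104 124:15/128/102 125:18/95/105 126:20/87/129 127:19/88/127 128:19/88/124 129:19/88/122 130:19/89/118 131:20/89/117
374 116:12/108/64 117:13/106/65 118:13/109/63 119:13/111/60 120:15/131/70 121:15/137/80 122:14/135/81 123:15/135/81 124:15/124/82 125:19/98/91 126:20/88/102 127:19/84/100 128:19/86/92 129:19/88/84 130:18/91/84 131:18/86/92
392 116:14/110/65 117:12/104/64 118:14/106/60 119:14/122/65 120:15/126/65 121:14/126/65 122:15/131/64 123:15/122/65 124:17/97/71 125:19/86/83 126:20/85/78 127:13/110/44 128:9/79/42 129:11/89/40 130:15/107/43 131:9/95/43
415 116:14/112/64 117:14/116/64 118:15/139/79 119:13/122/71 120:15/129/69 121:14/127/70 122:15/122/69 123:18/101/73 124:21/87/85 125:19/84/85 126:18/80/83 127:21/82/81 128:20/88/81 129:20/90/82 130:20/85/78 131:20/84/79
[array([368.6738, 125.6364]), array([414.9996, 123.356 ])]
pad diff 4.053511705685619 small 19.43166666666667
```

The block's edge follows the lath face along its whole length (rows 125 and 123, as predicted), and the angle is 0.0°. The pad has not moved and the robot is clear, so I hand in.

```bash
python3 -c "
from workcell import bot
print(bot.job_done())"
```

```text
the job is handed in; nothing more can be done
None
```

I pushed the block against the board, tipped it over the front edge and slid it carving-up against the stop lath. It measured flush and square to the lath before I handed the job in at about 12.5 s; no verdict came back.

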